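# Turn the spice carousel to the wanted jar

### The arm

A 6-joint arm with a two-finger parallel gripper is mounted at the origin on a cart in front of the work surface, level with it; the furniture and walls round the work are solid. World frame = base frame: x ahead of the robot, y to its left, z up, the work surface at z = 0. Lengths are in m, angles in rad, forces in N, time in s.
With the tool pointing down it reaches from about 0.3 to 0.775 m from the base axis. Payload 14.6 kg.
Tool frame: the origin (TCP) lies at the centre of the arm's flange, where the gripper is bolted on; the fingertips stand 199 mm ahead of it and the grasp point (between the pads) lies ctrl.tcp_to_grasp ahead of it (ctrl.tcp_to_grasp is the distance from the TCP to the grasp point, in m); z points along the fingers, y is the line along which they close (so a half turn about z gives the same grasp; the last joint's range is limited). The gripper opens to 94 mm and grips with 3 to 60 N. Pads are 16 mm wide; open, the fingers measure 119 mm over their backs; the gripper's body (75 mm by 177 mm) begins 78 mm behind the grasp point.
Start: joints at [1.096, 0.3, 1.521, -0, 1.321, -0.067], TCP at [0.218, 0.505, 0.405] pointing down, gripper open.
Joint ranges: [-3.03, 3.03], [-0.79, 2.21], [0.23, 2.52], [-1.04, 4.18], [0, 3.07], [-2.55, 2.55]. Speed limits (rad/s): [2.22, 2.22, 2.57, 3.14, 3.14, 3.14].

### API

Orientations are given as [roll, pitch, yaw] about the fixed x, y, z axes, in that order (R = Rz(yaw) Ry(pitch) Rx(roll)).
In Python, from station import ctrl gives the robot as it stands. The module is installed in compiled form; this text tells all that it offers.
- The arm moves only by the shell command python3 -m jog 'ROWS' [OPENING] [FORCE]. ROWS is JSON, a list of rows, each a list of 6 numbers: the shift along the tool's x, y, z in cm, then the turn, a rotation vector about the tool's x, y, z in rad. In form: [[tx, ty, tz, ax, ay, az], ...]. A call has 1 to 8 rows; each row is the pose to reach, as a shift and turn from the pose commanded when the call began, along the tool's axes at that moment; what a row does not reach only later rows make up. A row lasts 1/10 s, in which the tool goes at most 50 mm and 8.59 degrees, less where a joint would pass 70% of its speed; a pose out of reach is approached as far as the arm can. A call with a gripper value outside its range is refused whole. OPENING is the opening in per cent of the stroke, from 0 (shut) to 100 (fully open), set as the call begins (- or left out, the last holds). The fingers move at their own pace and stop on an object; FORCE is the grip in N (left out, the last holds). Time passes only in rows, so rows that repeat a pose let the fingers close. It gives the time, the measured TCP pose, the force, the opening and the grip force at its end, in the units of the state.
- ctrl.get_obs(): the state, without advancing time (a new reading comes with each control period).
- ctrl.camera(name): name is "scene" or "top" or "wrist"; returns a dict with "img" (420x560x3 uint8, blue, green, red), "intrinsics" (3x3 intrinsics, pixels), "R" (3x3) and "t" (3): a world point X has camera coordinates R X + t. Camera axes: x right, y down, z forward; pixel columns grow to the right and rows downward; lengths in m; the calibration is good to about 2 mm. A picture is of the moment at which its call begins. There is no depth.
- ctrl.hand_in(): hands the job in; it is judged then, once.
The state is a dict: "time_s": time; "qpos": joint angles; "joint_vel": joint speeds; "tau": joint torques, N m; "ee_pos": TCP position; "eef_rot": TCP orientation; "force": force on the tool from outside, world axes, zero at the start; "moment": the same for the moment, N m; "grip_width": finger opening in m; "grip_force": force on a finger pad.
Only numpy, scipy, OpenCV 4.12 (cv2) and the standard library are available. Lean on these libraries where they do the work, as an engineer would, in place of code of your own. Each camera call takes 0.05 s, during which the arm holds its last target. There are 200 camera calls.

### The job

Push the knobs on the rim of the spice carousel with your fingertips and turn it until the black-capped spice jar standing on it is at the front, in line with the red pointer on the carousel's foot. The things on the carousel stay standing in their cups: do not touch, lift or topple any of them, and leave everything else on the worktop where it is. Finish with the carousel at rest and the hand clear of it.

Things in the scene. Friction and masses are not known exactly. Their poses are not given: they have to be found in the camera images.
- foot: Fixed black foot of the spice carousel, standing on the worktop. Origin: on the turning axis, at worktop height. A flat black tongue (26 mm wide, 7 mm high) runs out from under the turntable along the foot's own -x axis and ends in a red diamond pointer, 172 mm from the axis (its tip 197 mm): that is the carousel's front. It points roughly towards the robot.
- front (a point): The front place: point of the foot 72 mm from the turning axis towards the red pointer, 24 mm above the worktop (level with the turntable's upper face). A thing that stands squarely at the front has its centre over this point.
- turntable (a joint): Turning angle of the turntable, 0 at the start, positive anticlockwise seen from above. Turns freely both ways (several turns), held by light friction (0.20 N m, about 1.5 N at a knob, plus 0.15 N m per rad/s): it stops about where the push stops.
- turntable_axis (a point): Centre of the round light-wood turntable on its upper face, 24 mm above the worktop; its axes turn with the turntable. The disc is 290 mm wide and 10 mm thick. Four things stand in shallow cups on it (wooden rings 62 mm wide, 10 mm high, centres 72 mm from the axis, at 0, 90, 180, 270 degrees from its x axis). A steel finial, 52 mm tall, stands in the middle.
- knob (a point): Middle of one of eight alike upright steel push knobs on the turntable's rim, 17 mm thick, from 24 to 60 mm above the worktop, 45 degrees apart on a circle of 132 mm radius. This one is at 22.5 degrees from the turntable's own x axis (anticlockwise from above), the others at 67.5, 112.5 .. 337.5. The point is 42 mm above the worktop and turns with the turntable.
- jar_mid (a point): The wanted spice jar: white and blue body, black cap, 41 mm wide, 105 mm tall, standing loose in one of the turntable's four cups (up to 8 mm off the cup's centre). The point is on its axis, 50 mm above its underside (74 mm above the worktop).
- jar: The same wanted jar; origin: centre of its underside, 24 mm above the worktop.
- tall_shaker: Another thing standing loose in a cup of the turntable: tall plain steel seasoning shaker, 47 mm wide, 100 mm tall. Origin: centre of its underside.
- short_shaker: Another thing standing loose in a cup of the turntable: short plain steel seasoning shaker, 47 mm wide, 82 mm tall. Origin: centre of its underside.
- cup: Another thing standing loose in a cup of the turntable: wooden cup, 52 mm wide, 53 mm tall. Origin: centre of its underside.
- mug: Bystander: black mug, 80 mm wide (116 with its handle), 95 mm tall, on the left. Origin: about the centre of its underside.
- bowl: Bystander: white bowl, 108 mm wide, 63 mm tall, on the right. Origin: about the centre of its underside.
- dish: Bystander: small white sauce dish, 74 mm wide, 20 mm tall, on the right. Origin: about the centre of its underside.
Mind the look-alikes: they are no part of the job. What is shaped like the jar but purple is not meant. What is shaped like the tall_shaker but purple is not meant.

How it is judged:
On the way:
1. the fingers push the turntable (contact force between the fingers and turntable above 0.2 N), for 0.03 s.
At the end, for the whole second after the job is handed in: The black-capped jar's axis is within 18 mm (about 14 degrees of turning) of the front place at the red pointer; the turntable is at rest (under 0.05 rad/s); all four things stand upright (under 0.2 rad) in their cups on the turntable (horizontal distance between jar_mid and front below 0.018 m and velocity of joint turntable between -0.05 and 0.05 rad/s and horizontal distance between each of jar_mid, tall_shaker, short_shaker, cup and turntable_axis below 0.09 m and angle between each of jar_mid, tall_shaker, short_shaker, cup's own z axis and vertical below 0.2 rad and height (world z) of jar_mid below 0.082 m and height (world z) of each of tall_shaker, short_shaker, cup below 0.032 m); the robot touches nothing.
It fails at once if one of the things on the carousel is touched by the robot (over 1 N) (contact force between any of the fingers, the arm and jar above 1 N or contact force between any of the fingers, the arm and tall_shaker above 1 N or contact force between any of the fingers, the arm and short_shaker above 1 N or contact force between any of the fingers, the arm and cup above 1 N).
It fails at once if one of the things on the carousel is lifted by more than 12 mm or tipped by more than 0.35 rad (height (world z) of jar_mid above 0.086 m or height (world z) of any of tall_shaker, short_shaker, cup above 0.036 m or angle between any of jar_mid, tall_shaker, short_shaker, cup's own z axis and vertical above 0.35 rad).
It fails at once if a bystander on the worktop is moved by more than 20 mm (distance of any of mug, bowl, dish from where it was at the start of the episode above 0.02 m).
It also fails if it takes over 58 s, if anything falls off the work surface, if the arm or the gripper's body presses on something with over 40 N, if the wrist force passes 120 N, or if a joint passes its speed limit or range.

## Working session

There is one attempt and no reset: what is moved stays moved. The work goes in short steps, Python scripts to look and compute and a shell command to move; the robot and the scene stay as the last step left them, time stands still between calls to the robot, and variables do not carry over. Pictures are saved under pics/ and viewed, at most 10 in all, crops included, and the job is handed in when it is done.

```bash
mkdir -p pics
python3 - <<'E'
from station import ctrl
import cv2,numpy as np
for n in("top","scene"):
    c=ctrl.camera(n);cv2.imwrite(f"pics/{n}0.png",c["img"]);np.savez(f"pics/{n}0.npz",**c)
    print(n,c["intrinsics"].round(1).tolist(),c["R"].round(3).tolist(),c["t"].round(3))
o=ctrl.get_obs();print(o["time_s"],o["ee_pos"],o["eef_rot"],ctrl.tcp_to_grasp,o["grip_width"])
E
```

```text
top [[508.9, 0.0, 285.8], [0.0, 508.9, 220.4], [0.0, 0.0, 1.0]] [[0.022, -1.0, 0.01], [-0.993, -0.023, -0.114], [0.114, -0.008, -0.993]] [-0.024  0.512  1.487]
scene [[468.1, 0.0, 281.3], [0.0, 468.1, 213.5], [0.0, 0.0, 1.0]] [[0.544, -0.839, 0.015], [-0.559, -0.376, -0.739], [0.626, 0.394, -0.673]] [-0.274  0.354  1.122]
0.1 [0.21812088 0.50486967 0.40415598] [-3.14061355e+00 -4.64495795e-05  2.73380955e+00] 0.1804 0.09382282908238543
```

View pics/top0.png

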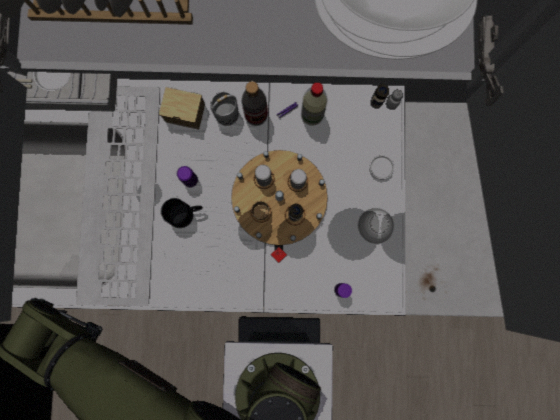

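View pics/scene0.png

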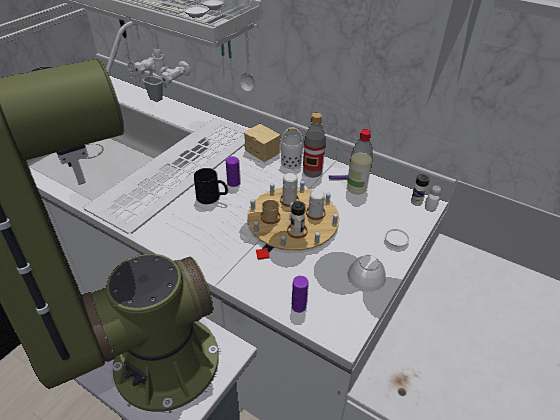

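The top view shows the turntable at about (280,197), the red pointer at (279,255), and the carousel things: black-capped jar (296,213), wooden cup (262,212), and steel shakers (263,175) and (298,180). Things that could be taken for the jar are the purple objects at (187,176) and (343,290), and a black-capped jar off the carousel at (380,95). I choose (296,213), because it stands on the carousel. Next I measure and crop.

```bash
cat > h.py <<'E'
import numpy as np,cv2
def load(n): return dict(np.load(f"pics/{n}.npz"))
def ray(c,uv,z):
    d=c["R"].T@np.linalg.inv(c["intrinsics"])@np.array([uv[0],uv[1],1.]);o=-c["R"].T@c["t"]
    return o+d*(z-o[2])/d[2]
def proj(c,X):
    p=c["intrinsics"]@(c["R"]@np.asarray(X,float)+c["t"]);return p[:2]/p[2]
def red(c):
    h=cv2.cvtColor(c["img"],cv2.COLOR_BGR2HSV);m=((h[...,0]<8)|(h[...,0]>172))&(h[...,1]>170)&(h[...,2]>90);m[:230]=0;m[300:]=0;m[:,:240]=0;m[:,320:]=0
    v,u=np.nonzero(m);return u.mean(),v.mean(),m.sum()
def disc(c):
    h=cv2.cvtColor(c["img"],cv2.COLOR_BGR2HSV);m=((h[...,0]>8)&(h[...,0]<25)&(h[...,1]>80)&(h[...,2]>50)).astype(np.uint8)
    k=np.zeros_like(m);k[140:255,220:340]=1;m*=k
    m=cv2.morphologyEx(m,cv2.MORPH_OPEN,np.ones((3,3)))
    ct=max(cv2.findContours(m,0,2)[0],key=cv2.contourArea);return cv2.fitEllipse(cv2.convexHull(ct))
def cap(c,uv,r=11):
    g=c["img"].max(2);v,u=np.nonzero(g<45);s=np.hypot(u-uv[0],v-uv[1])<r
    return u[s].mean(),v[s].mean(),s.sum()
E
python3 - <<'E'
from h import *
c=load("top0");r=red(c);e=disc(c);k=cap(c,(296,212))
print(r,e,k)
P=ray(c,r[:2],.006);A=ray(c,e[0],.024);J=ray(c,k[:2],.125)
print("ptr",P,"axis",A,"jar",J,"d",np.linalg.norm((P-A)[:2]),np.linalg.norm((J-A)[:2]))
a=lambda X:np.degrees(np.arctan2(*(X-A)[1::-1]))
print(a(P),a(J))
x,y=280,205;cr=cv2.resize(c["img"][130:280,200:360],None,fx=4.5,fy=3.99,interpolation=cv2.INTER_CUBIC);cr=cv2.resize(c["img"][130:280,200:360],(640,600),interpolation=cv2.INTER_CUBIC)
cv2.imwrite("pics/crop0.png",cv2.convertScaleAbs(cr,alpha=1.5))
for n,z,uv in(("mug",.095,(178,213)),("bowl",.063,(376,226)),("purp",.1,(344,290)),("purp2",.1,(187,174))):print(n,ray(c,uv,z))
E
```

```text
(np.float64(278.4954954954955), np.float64(254.44144144144144), np.int64(111)) ((279.0775146484375, 197.18463134765625), (94.01590728759766, 94.67808532714844), 105.6024169921875) (np.float64(295.02150537634407), np.float64(211.89247311827958), np.int64(186))
ptr [0.41177785 0.00723878 0.006     ] axis [0.5828131  0.00939432 0.024     ] jar [ 0.52602359 -0.03682905  0.125     ] d 0.17104883392478232 0.07322327265178477
-179.27794703345626 -140.85640926088706
mug [0.5191461  0.29565683 0.095     ]
bowl [ 0.49816343 -0.27522893  0.063     ]
purp [ 0.3120199  -0.17888323  0.1       ]
purp2 [0.63164029 0.27405392 0.1       ]
```

View pics/crop0.png

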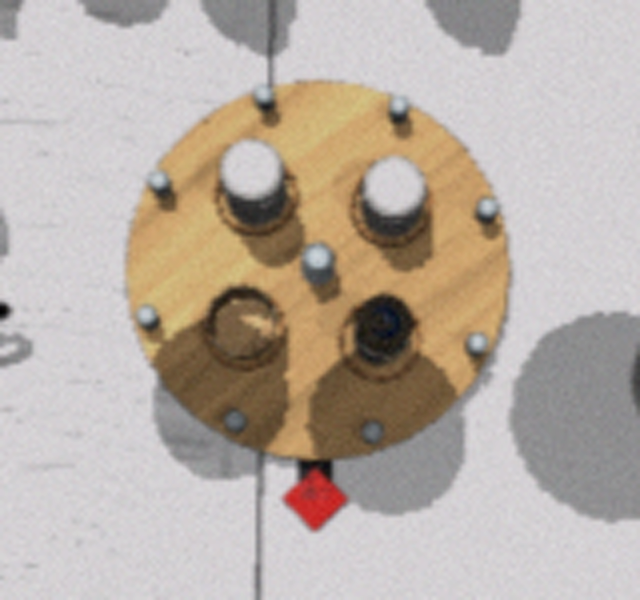

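The crop confirms it: the black-capped jar is on the carousel at crop (385,320), about 38° anticlockwise of the pointer. I'll turn clockwise by pushing the right-hand knob at crop (478,343) towards the front.

```bash
cat >> h.py <<'E'
from scipy.spatial.transform import Rotation as Ro
def tool(o,X): # world point -> shift in tool axes, cm
    return (Ro.from_euler("xyz",o["eef_rot"]).inv().apply(np.asarray(X)-o["ee_pos"])*100).round(1)
E
python3 - <<'E'
from h import *
from station import ctrl
c=load("top0");A=ray(c,disc(c)[0],.024)
for uv in((478,343),(372,432),(148,317),(235,420),(264,97),(399,108),(160,182),(487,209)):
    K=ray(c,(200+uv[0]/4,130+uv[1]/4),.058);d=(K-A)[:2];print(uv,K.round(3),np.linalg.norm(d).round(4),np.degrees(np.arctan2(d[1],d[0])).round(1))
for uv in((385,327),):print(ray(c,(200+uv[0]/4,130+uv[1]/4),.129))
F=ray(c,(200+318/4,130+257/4),.076);print("finial",F)
o=ctrl.get_obs();print(tool(o,[.567,-.127,.404]))
E
```

```text
(478, 343) [ 0.525 -0.11   0.058] 0.133 -115.7
(372, 432) [ 0.458 -0.034  0.058] 0.1321 -160.8
(148, 317) [0.539 0.131 0.058] 0.1298 109.8
(235, 420) [0.465 0.066 0.058] 0.131 154.5
(264, 97) [0.705 0.051 0.058] 0.1293 18.7
(399, 108) [ 0.699 -0.049  0.058] 0.1305 -26.8
(160, 182) [0.639 0.126 0.058] 0.1295 64.1
(487, 209) [ 0.625 -0.116  0.058] 0.1319 -71.4
[ 0.52597524 -0.04014507  0.129     ]
finial [0.58310837 0.00801085 0.076     ]
[-57.1 -44.2   0.1]
```

```bash
python3 -m jog '[[-57,-44.2,0,0,0,1.99],[-57,-44.2,0,0,0,1.99],[-57,-44.2,0,0,0,1.99],[-57,-44.2,0,0,0,1.99],[-57,-44.2,0,0,0,1.99],[-57,-44.2,0,0,0,1.99],[-57,-44.2,0,0,0,1.99],[-57,-44.2,0,0,0,1.99]]' 0
python3 - <<'E'
from h import *
from station import ctrl
o=ctrl.get_obs();print(tool(o,[.567,-.127,.404]),o["eef_rot"],2.734-1.99,o["grip_width"],o["qpos"])
E
```

```text
time_s: 0.9
ee_pos: [0.4115, 0.1526, 0.4046]
eef_rot: [3.142, -0.0, 1.528]
force: [1.0, 1.2, -1.2]
grip_width: 0.0333
grip_force: 0.0
[-27.3  16.7   0.1] [ 3.14158509e+00 -2.77979379e-05  1.52776971e+00] 0.744 0.033318080223827165 [2.71506098e-01 4.92798898e-02 1.81547476e+00 2.51739136e-05
 1.27682221e+00 3.14525419e-01]
```

```bash
python3 -m jog '[[-27.3,16.7,0,0,0,0.78],[-27.3,16.7,0,0,0,0.78],[-27.3,16.7,0,0,0,0.78],[-27.3,16.7,0,0,0,0.78],[-27.3,16.7,0,0,0,0.78],[-27.3,16.7,0,0,0,0.78],[-27.3,16.7,0,0,0,0.78],[-27.3,16.7,0,0,0,0.78]]'
python3 - <<'E'
from h import *
from station import ctrl
o=ctrl.get_obs();print(tool(o,[.567,-.127,.243]),o["eef_rot"],o["grip_width"])
c=ctrl.camera("scene");cv2.imwrite("pics/s1.png",c["img"])
E
```

```text
time_s: 1.7
ee_pos: [0.5685, -0.1268, 0.4035]
eef_rot: [-3.14, 0.001, 0.751]
force: [-0.1, 0.3, 0.1]
grip_width: 0.0009
grip_force: 0.0
[-0.1 -0.1 16. ] [-3.14035608e+00  9.16224378e-04  7.50981523e-01] 0.0008589334854834076
```

View pics/s1.png

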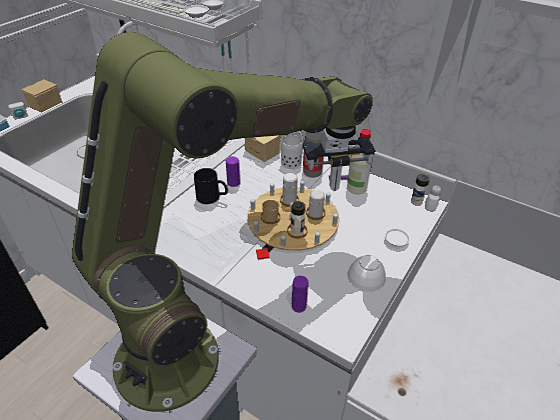

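The closed fingers are at about (337,185), above the gap between the two right-hand knobs, and nothing has been disturbed. Next I descend.

```bash
python3 -m jog '[[0,0,4,0,0,0],[0,0,8,0,0,0],[0,0,12,0,0,0],[0,0,14,0,0,0],[0,0,16,0,0,0],[0,0,16,0,0,0]]'
python3 - <<'E'
from h import *
from station import ctrl
o=ctrl.get_obs();A=np.array([.583,.0087]);n=-Ro.from_euler("xyz",o["eef_rot"]).as_matrix()[:2,1];print(n,o["force"])
for t in range(0,45,4):
    p=np.radians(-115.8-t);r=np.array([np.cos(p),np.sin(p)])
    X=A+.135*r-.021*n
    print(t,tool(o,[*X,o["ee_pos"][2]]),np.linalg.norm(X-A).round(3))
E
```

```text
time_s: 2.35
ee_pos: [0.567, -0.1231, 0.2425]
eef_rot: [-3.138, 0.002, 0.755]
force: [0.1, -0.1, 1.2]
grip_width: 0.0007
grip_force: 0.0
[-0.68536741  0.72818767] [ 0.07803024 -0.06759481  1.16961741]
0 [-2.4 -1.6  0. ] 0.144
4 [-2.7 -2.5  0. ] 0.143
8 [-3.  -3.4  0. ] 0.141
12 [-3.1 -4.3  0. ] 0.14
16 [-3.3 -5.2  0. ] 0.138
20 [-3.3 -6.2  0. ] 0.137
24 [-3.3 -7.1  0. ] 0.136
28 [-3.2 -8.1  0. ] 0.134
32 [-3.1 -9.   0. ] 0.133
36 [-2.8 -9.9  0. ] 0.131
40 [ -2.6 -10.8   0. ] 0.13
44 [ -2.2 -11.7   0. ] 0.128
```

```bash
python3 -m jog '[[-2,0.4,0,0,0,0],[-2.3,-1,0,0,0,0],[-2.5,-1.8,0,0,0,0],[-2.7,-2.5,0,0,0,0],[-2.8,-3,0,0,0,0],[-3,-3.5,0,0,0,0],[-3.1,-4.3,0,0,0,0],[-3.3,-5.2,0,0,0,0]]'
python3 - <<'E'
from h import *
from station import ctrl
o=ctrl.get_obs();c=ctrl.camera("top");A=np.array([.583,.0087]);n=-Ro.from_euler("xyz",o["eef_rot"]).as_matrix()[:2,1]
for t in range(12,45,4):
    p=np.radians(-115.8-t);X=A+.135*np.array([np.cos(p),np.sin(p)])-.021*n
    print(t,tool(o,[*X,o["ee_pos"][2]]))
cv2.imwrite("pics/t2.png",cv2.convertScaleAbs(cv2.resize(c["img"][130:280,200:360],(640,600)),alpha=1.5))
E
```

```text
time_s: 3.15
ee_pos: [0.5079, -0.1088, 0.2449]
eef_rot: [3.141, -0.0, 0.754]
force: [0.9, -1.3, 4.3]
grip_width: 0.0008
grip_force: 2.3
12 [0.2 0.8 0. ]
16 [ 0.1 -0.1 -0. ]
20 [ 0.  -1.1 -0. ]
24 [ 0. -2. -0.]
28 [ 0.1 -3.  -0. ]
32 [ 0.3 -3.9 -0. ]
36 [ 0.5 -4.8 -0. ]
40 [ 0.8 -5.7 -0. ]
44 [ 1.1 -6.6 -0. ]
```

View pics/t2.png

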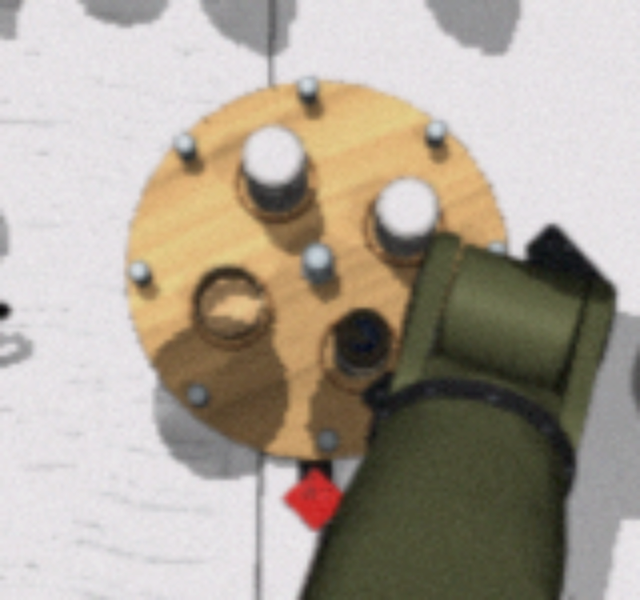

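The turntable has turned about 15° as planned, with the jar at crop (362,335) and everything still upright. I continue the push.

```bash
python3 -m jog '[[0,-0.6,0,0,0,0],[0,-1.3,0,0,0,0],[0,-2,0,0,0,0],[0.1,-3,0,0,0,0],[0.3,-3.9,0,0,0,0],[0.5,-4.8,0,0,0,0],[0.6,-5.2,0,0,0,0],[0.6,-5.2,0,0,0,0]]'
python3 - <<'E'
from h import *
from station import ctrl
o=ctrl.get_obs();c=ctrl.camera("top");A=np.array([.583,.0087]);n=-Ro.from_euler("xyz",o["eef_rot"]).as_matrix()[:2,1]
for t in range(32,49,4):
    p=np.radians(-115.8-t);X=A+.135*np.array([np.cos(p),np.sin(p)])-.021*n
    print(t,tool(o,[*X,o["ee_pos"][2]]))
cv2.imwrite("pics/t3.png",cv2.convertScaleAbs(cv2.resize(c["img"][130:280,200:360],(640,600)),alpha=1.5))
E
```

```text
time_s: 4.0
ee_pos: [0.4768, -0.0665, 0.2446]
eef_rot: [-3.141, -0.0, 0.754]
force: [-1.4, -0.6, 0.2]
grip_width: 0.0002
grip_force: 0.0
32 [-0.4  1.3 -0. ]
36 [-0.2  0.4 -0. ]
40 [ 0.1 -0.5  0. ]
44 [ 0.5 -1.4  0. ]
48 [ 0.9 -2.2  0. ]
```

View pics/t3.png

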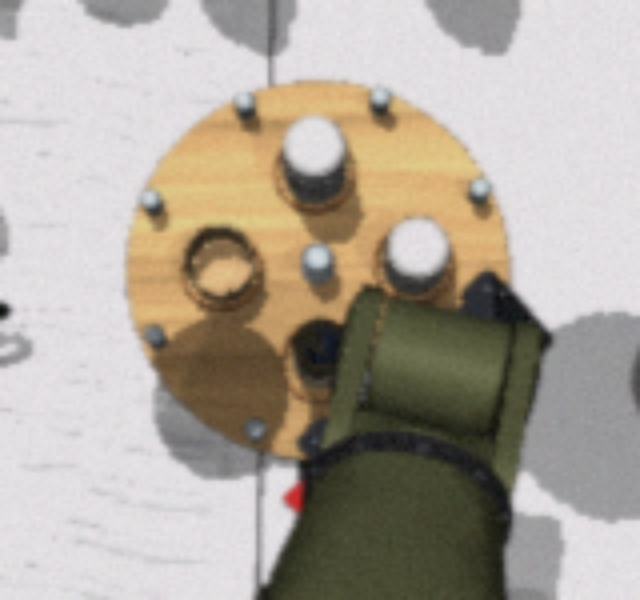

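The jar is now at about crop (318,340), in line with the finial (318,257) and pointer. I back off the knob, lift, and swing clear to check.

```bash
python3 -m jog '[[0,0.6,0,0,0,0],[0,1.5,0,0,0,0],[0,1.5,-3,0,0,0],[0,1.5,-8,0,0,0],[0,1.5,-13,0,0,0],[0,1.5,-16,0,0,0],[-4,5,-16,0,0,0],[-8,10,-16,0,0,0]]'; python3 -m jog '[[-4,4,0,0,0,0],[-8,8,0,0,0,0],[-12,12,0,0,0,0],[-16,16,0,0,0,0],[-18,18,0,0,0,0],[-18,18,0,0,0,0],[-18,18,0,0,0,0]]';python3 - <<'E'
from h import *
from station import ctrl
c=ctrl.camera("top");np.savez("pics/top4.npz",**c)
try:
    r=red(c);k=cap(c,(279.5,214));P=ray(c,r[:2],.006);J=ray(c,k[:2],.125);A=np.array([.583,.0087]);d=(P[:2]-A);d/=np.linalg.norm(d);print(r,k,P,J,"err mm",(J[:2]-A-.072*d)*1000)
except Exception as e:print(e)
cv2.imwrite("pics/t4.png",cv2.convertScaleAbs(cv2.resize(c["img"][130:280,200:360],(640,600)),alpha=1.5))
E
```

```text
time_s: 4.85
ee_pos: [0.4858, -0.1789, 0.4061]
eef_rot: [3.139, -0.001, 0.756]
force: [0.9, 0.2, -0.8]
grip_width: 0.0005
grip_force: 0.0
time_s: 5.55
ee_pos: [0.4774, -0.4338, 0.4036]
eef_rot: [-3.14, -0.0, 0.752]
force: [0.3, 0.3, -0.6]
grip_width: 0.0006
grip_force: 0.0
(np.float64(278.4954128440367), np.float64(254.41284403669724), np.int64(109)) (np.float64(279.8690476190476), np.float64(217.19642857142858), np.int64(168)) [0.41186358 0.00724103 0.006     ] [0.5101209  0.00518402 0.125     ] err mm [-0.881713   -2.90218291]
```

View pics/t4.png

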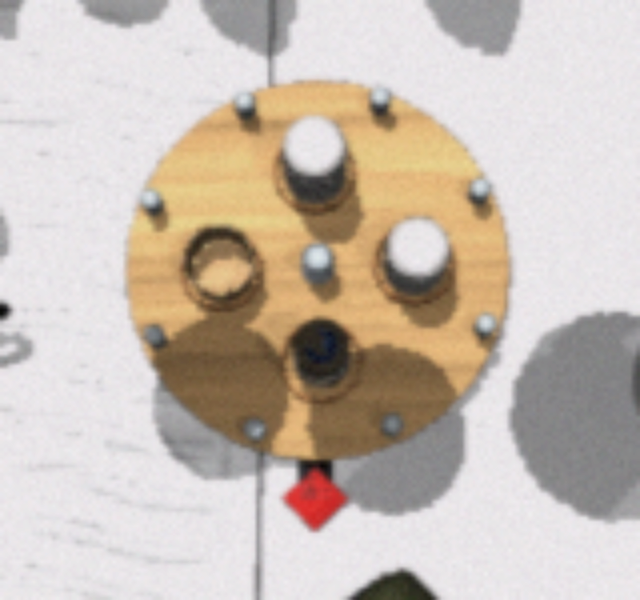

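The jar (320,350) lines up with the finial (318,257) and the pointer (316,497), about 3 mm off. All four things are upright and the hand is clear.

```bash
python3 -c "
from station import ctrl
print(ctrl.hand_in())"
```

```text
the job is handed in; nothing more can be done
None
```

I turned the carousel about 39° clockwise by one knob, which put the black-capped jar about 3 mm from the front place (limit 18 mm); the last picture showed all four things upright and the hand clear, and the job is handed in, with no verdict returned.

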